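Hold a bar end in the deburring machine

ROBOT

A 7-joint arm with a two-finger parallel gripper is mounted at the origin on the work surface. World frame = base frame: x ahead of the robot, y to its left, z up, the work surface at z = 0. Lengths are in mm, angles in degrees, forces in N, time in s.
With the tool pointing down it reaches from about 400 to 850 mm from the base axis. Payload 4.5 kg.
Tool frame: the origin (TCP) lies midway between the tips of the shut fingers; the grasp point (between the pads) lies 19 mm behind it; z points along the fingers, x is the direction in which the jaws open and shut, and the axes are right-handed (so a half turn about z gives the same grasp; the last joint's range is limited). The gripper opens to 85 mm and grips with 20 to 120 N. Pads are 22 mm wide; open, the fingers measure 114 mm over their backs; the gripper's body (76 mm by 85 mm) begins 54 mm behind the grasp point. The pads swing forward as they close: fully open they stand 13 mm farther back than shut.
Start: joints at [70.577, 39.483, -11.15, 89.685, 9.013, 51.709, -12.324], TCP at [227.671, -582.083, 231.317] pointing down, gripper open.
Joint ranges: [-172.22, 172.22], [-26.19, 119.32], [-84.43, 86.54], [7.71, 146.69], [-57.33, 237.33], [2.42, 119.75], [-152.13, 152.13]. Speed limits (degrees/s): [147.25, 147.25, 180, 180, 180, 180, 180].

INTERFACE

Orientations are given as a 3x3 rotation matrix whose columns are the frame's x, y, z axes.
In Python, from rig import robot gives the robot as it stands.
- The arm moves only by the tool servo_tool, never from a script. Its argument "commands" is a list of rows, each a list of 7 numbers: the shift along the tool's x, y, z in cm, then the turn, a rotation vector about the tool's x, y, z in degrees, then the finger opening in cm, from 0 to 8.54. A call has 1 to 20 rows; each row shifts and turns the commanded pose from where the row before left it, along the tool's axes as they then stand; what a row does not reach is not made up. A row lasts 1/8 s, in which the tool goes at most 62.5 mm and 10.7 degrees, less where a joint would pass 70% of its speed; a pose out of reach is approached as far as the arm can. A call is refused whole if a number of a shift passes 6.25 or a number of a turn 10.7, either way. A call with a gripper value outside its range is refused whole. The fingers move at their own pace and stop on an object; the grip force is fixed at half the most. Time passes only in rows, so rows that do not move let the fingers close. It gives the time, the measured TCP pose, the force and the opening at its end, in the units of the state.
- robot.get_state(): the state, without advancing time (a new reading comes with each control period).
- robot.capture(name): name is "side" or "top" or "wrist"; returns the picture (420x560x3 uint8, blue, green, red); there is no depth.
- robot.get_calibration(name): a dict with "intrinsics" (3x3 intrinsics, pixels), "R" (3x3) and "t" (3): a world point X has camera coordinates R X + t; the wrist camera has in their place "tool_from_camera" (4x4, takes a point from camera to tool coordinates, whose origin is the TCP and whose axes are the tool frame's). Camera axes: x right, y down, z forward; pixel columns grow to the right and rows downward; lengths in mm; the calibration is good to about 2 mm. A picture is of the moment at which its call begins: read the wrist's pose just before it. get_calibration takes no time and is no camera call.
- robot.close_job(): hands the job in, once; it reports no verdict.
The state is a dict: "clock": time; "q": joint angles; "qd": joint speeds; "joint_efforts": joint torques, N m; "tcp_pos": TCP position; "eef_rot": TCP orientation; "ft_force": force on the tool from outside, world axes, zero at the start; "moment": the same for the moment, N m; "grip_width": finger opening in mm.
Only numpy, scipy, OpenCV 4.12 (cv2) and the standard library are available. Lean on these libraries where they do the work, as an engineer would, in place of code of your own. Each camera call takes 0.05 s, during which the arm holds its last target.

TASK

Take the flat bar with the yellow-painted end out of the wooden stand and feed its bare lower end down through the narrow window in the deburring machine's cover. Push the spring plate inside about half way down (1 of its 2 cm, the red pin sinks with it) and finish like that: upright, still gripping the bar and holding the plate down, without letting go. Leave the other two bars, the oil bottle and the wrench where they are.

Things in the scene. Friction and masses are not known exactly. Their poses are not given: they have to be found in the camera images.
- yellow_bar_mid (a point): Centre of the bar to be taken: a loose steel flat bar, 10 (x) x 30 (y) x 140 mm (z, its length), about 0.33 kg, top 21 mm painted yellow. It stands upright in one pocket of the stand, foot 5 mm above the bench, so its centre is 75 mm and its top 145 mm up; 95 mm stand free above the stand. x across its thickness, y along its width, z up.
- yellow_bar: The same bar; origin at the centre of its foot.
- stand: Fixed plywood stand, 70 (x) x 230 (y) x 50 mm (z), origin under its centre. Three pockets, 45 mm deep, 16 (x) x 36 mm (y), in a row along its y at -70, 0 and +70 mm, each hold a bar upright with 3 mm play all round. Which bar is in which pocket varies; stand and machine may change sides.
- window (a point): Centre of the window at the cover's top face, 90 mm above the bench. Inside a painted orange frame: window 14 (x) x 34 mm (y), 2 mm clear of the bar on every side, with a 3 mm chamfer round its mouth; it goes straight down as a guide sleeve of that size, 50 mm deep. z up, x across the window's narrow side, y along its long side. The bar may go in either way round.
- plate (a joint): Spring plate with a black rubber face, in the sleeve. 0 = at rest, its top 40 mm below the cover's top face (50 mm above the bench); the value is how far it has been pressed down, in m, at most 0.02 (its stop). It springs back: about 5 N to start it, 8 N at 10 mm, 11 N at its stop; the weight of the bar alone does not press it.
- pin_top (a point): Top of the red indicator pin, 7 mm thick, 75 mm from the window's centre along the window's +y. It is fixed to the spring plate and stands 25 mm above the cover at rest, 15 mm when the plate is half way down.
- blue_bar: Bystander: a bar of the same size with a blue-painted end, in the stand; origin at the centre of its foot.
- white_bar: Bystander: a bar of the same size with a white-painted end, in the stand; origin at the centre of its foot.
- oil: Bystander: white oil bottle, 56 mm wide, 130 mm tall, standing on the bench; origin under its centre.
- wrench: Bystander: a steel wrench lying on the bench.
- machine: Fixed bench deburring machine: green case with an aluminium cover, 150 (x) x 190 mm (y), 90 mm high, and a grey motor lying at its -y end, lower than the cover. Only the red pin stands above the cover. Origin under the window, axes as the window's.
There are look-alikes about, which are no part of the job. What is shaped like the yellow_bar but green or pink is not meant.

How it is judged (in metres and radians):
On the way, in this order (a step that is already met when the one before it is completed fails the run):
1. the yellow-ended bar is lifted clear out of the stand in the gripper (height (world z) of yellow_bar_mid above 0.13 m and contact force between the fingers and yellow_bar above 1 N), for 0.1 s.
2. its lower end has passed at least 20 mm through the window (z of yellow_bar_mid in the frame of window below 0.05 m and horizontal distance between yellow_bar_mid and window below 0.012 m and angle between yellow_bar_mid's own z axis and vertical below 0.2 rad), for 0.1 s.
At the end, for the whole second after the job is handed in: The yellow-ended bar stands upright (within 7 degrees) in the window, foot down, gripped by the fingers and still, and holds the spring plate pressed 4 to 17 mm down for the whole last second (value of joint plate between 0.004 and 0.017 m and z of yellow_bar_mid in the frame of window between 0.008 and 0.028 m and horizontal distance between yellow_bar_mid and window below 0.008 m and angle between yellow_bar_mid's own z axis and vertical below 0.12 rad and contact force between the fingers and yellow_bar above 2 N and linear speed of yellow_bar below 0.02 m/s); the arm keeps its last pose, push and grip.
It fails at once if another bar, the oil bottle or the wrench was shifted by more than 30 mm (distance of any of blue_bar, white_bar, oil, wrench from where it was at the start of the episode above 0.03 m).
It fails at once if the oil bottle was tipped over (angle between oil's own z axis and vertical above 0.5 rad).
It also fails if it takes over 45 s, if anything falls off the work surface, if the arm or the gripper's body presses on something with over 40 N, if the wrist force passes 120 N, or if a joint passes its speed limit or range.

## Working session

There is one attempt and no reset: what is moved stays moved. The work goes in short steps, Python scripts to look and compute and a tool call to move; the robot and the scene stay as the last step left them, time stands still between calls to the robot, and variables do not carry over. Pictures are saved under pics/ and viewed, and the job is handed in when it is done.

Besides the shell and the picture viewer there is one more tool, called after "Request:" by a JSON object that holds its "op" and its "data". servo_tool: Moves the arm, as the interface text tells. Its arguments: {"type":"object","properties":{"commands":{"type":"array","items":{"type":"array","items":{"type":"number"}}}},"required":["commands"]}

```bash
mkdir -p pics; ls
python3 - <<'E'
from rig import robot
import cv2,numpy as np
np.set_printoptions(precision=4,suppress=True)
s=robot.get_state()
print(s)
for n in ("side","top","wrist"):
    cv2.imwrite(f"pics/{n}0.png",robot.capture(n)); print(n,robot.get_calibration(n))
E
```

```text
pics
{'clock': 0.0, 'q': array([ 70.5764,  39.534 , -11.1445,  89.7473,   9.0108,  51.7094,
       -12.322 ]), 'qd': array([-0.0378,  0.0983, -0.0091, -0.0825, -0.08  , -0.0208, -0.0431]), 'joint_efforts': array([ -0.0002, -53.9615,  -1.2662, -15.8546,   0.0092,   0.0093,
         0.    ]), 'tcp_pos': array([ 227.3533, -581.4564,  230.463 ]), 'eef_rot': array([[ 0.3643, -0.9313, -0.0008],
       [-0.9313, -0.3643,  0.0017],
       [-0.0019,  0.0001, -1.    ]]), 'ft_force': array([ 0.7342, -0.4325, -0.1937]), 'moment': array([ 0.0678, -0.0176,  0.0276]), 'grip_width': 85.60619313362078}
side {'intrinsics': array([[543.4138,   0.    , 288.2494],
       [  0.    , 543.4138, 209.9633],
       [  0.    ,   0.    ,   1.    ]]), 'R': array([[-0.7648, -0.6441,  0.0115],
       [-0.4614,  0.5353, -0.7075],
       [ 0.4496, -0.5464, -0.7066]]), 't': array([436.4905, 335.3727, 899.2056])}
top {'intrinsics': array([[423.3467,   0.    , 281.0487],
       [  0.    , 423.3467, 204.8858],
       [  0.    ,   0.    ,   1.    ]]), 'R': array([[ 0.0157, -0.9993, -0.034 ],
       [-0.9979, -0.0135, -0.0631],
       [ 0.0626,  0.035 , -0.9974]]), 't': array([  0.8667, 584.6702, 980.219 ])}
wrist {'intrinsics': array([[324.4633,   0.    , 289.2043],
       [  0.    , 324.4633, 209.4096],
       [  0.    ,   0.    ,   1.    ]]), 'tool_from_camera': array([[   1.    ,    0.0001,   -0.0004,   -0.0118],
       [   0.    ,    0.9627,    0.2707,  -68.335 ],
       [   0.0004,   -0.2707,    0.9627, -142.2169],
       [   0.    ,    0.    ,    0.    ,    1.    ]])}
```

View pics/side0.png

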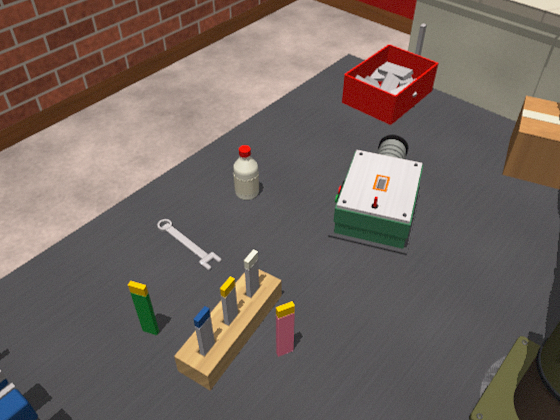

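View pics/top0.png

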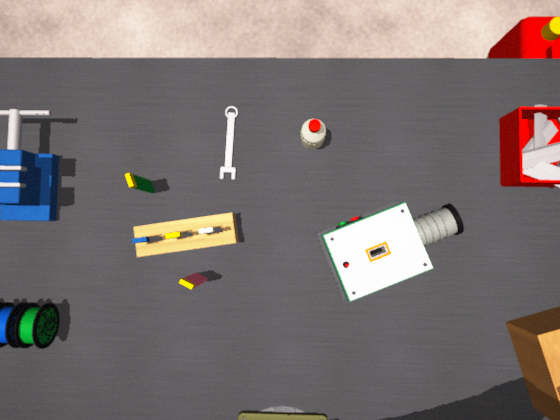

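View pics/wrist0.png

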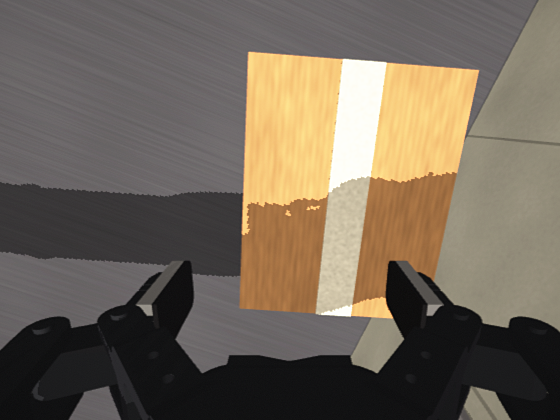

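Three candidates have yellow ends. The one in the stand's middle pocket (side 228,288; top 172,236) has a bare steel shaft. The other two stand on the bench: green (side 143,305; top 140,183) and pink (side 286,328; top 193,282). The description fits the one in the stand. I'll confirm it in an enlarged crop and measure.

```bash
cat > h.py <<'E'
from rig import robot
import cv2,numpy as np
np.set_printoptions(precision=2,suppress=True)
def ray(n,uv):
    c=robot.get_calibration(n);R,t,K=np.array(c['R']),np.array(c['t']),np.array(c['intrinsics'])
    d=R.T@np.linalg.solve(K,np.array([uv[0],uv[1],1.]));return -R.T@t,d/np.linalg.norm(d)
def plane(n,uv,z):
    o,d=ray(n,uv);return o+d*(z-o[2])/d[2]
def tri(a,ua,b,ub):
    o1,d1=ray(a,ua);o2,d2=ray(b,ub)
    A=np.c_[d1,-d2];s=np.linalg.lstsq(A,o2-o1,rcond=None)[0]
    p,q=o1+d1*s[0],o2+d2*s[1];return (p+q)/2,np.linalg.norm(p-q)
def blobs(img,lo,hi,amin=8):
    m=cv2.inRange(cv2.cvtColor(img,cv2.COLOR_BGR2HSV),lo,hi)
    n,l,st,c=cv2.connectedComponentsWithStats(m)
    return [(c[i],st[i],l==i) for i in range(1,n) if st[i][4]>=amin]
E
python3 - <<'E'
from h import *
S=cv2.imread('pics/side0.png');T=cv2.imread('pics/top0.png')
a=cv2.resize(S[230:390,120:310],None,fx=3,fy=3,interpolation=cv2.INTER_CUBIC)
b=cv2.resize(T[190:310,110:250],None,fx=5,fy=5,interpolation=cv2.INTER_CUBIC)
c=cv2.resize(T[195:305,310:440],None,fx=5,fy=5,interpolation=cv2.INTER_CUBIC)
cv2.imwrite('pics/c1.png',a);cv2.imwrite('pics/c2.png',b);cv2.imwrite('pics/c3.png',c)
for n,I in(('top',T),('side',S)):
  for nm,lo,hi in(('yel',(22,150,120),(34,255,255)),('orange',(8,150,150),(20,255,255)),('blue',(100,120,40),(125,255,255)),('red',(0,170,80),(6,255,255)),('wood',(10,60,120),(24,170,255))):
    for ce,st,m in blobs(I,lo,hi,6):
      if st[0]>100 and st[0]<470 and st[1]>100: print(n,nm,ce,st)
E
```

```text
top yel [128.76 179.65] [125 173   9  14  78]
top yel [171.91 234.77] [165 232  16   7  87]
top yel [384.   243.77] [380 242   8   6  13]
top yel [370.08 249.08] [366 245  13  11  25]
top yel [385.2  254.53] [379 251  12   7  15]
top yel [371.23 259.38] [369 257   7   5  13]
top yel [186.01 283.65] [179 279  15  11  86]
top blue [139.51 239.71] [132 237  17   7  70]
top red [314.19 125.24] [309 119  12  13 119]
top red [354.14 218.29] [351 217   8   4  21]
top red [346.   264.43] [344 263   5   4  14]
top wood [182.88 236.15] [ 133  212  104   46 2479]
top wood [382.86 244.57] [380 244   6   2   7]
top wood [374.35 255.16] [367 250  21  10  31]
side yel [226.1  285.37] [220 276  15  21 120]
side yel [136.68 287.7 ] [128 281  18  15 184]
side yel [284.86 308.9 ] [276 301  19  17 202]
side orange [380.69 183.19] [373 175  17  17  77]
side blue [201.37 316.42] [194 306  16  22 192]
side red [244.14 150.47] [239 145  12  12 118]
side red [339.17 189.17] [338 186   3   7  12]
side red [374.92 201.8 ] [373 197   4  10  25]
side wood [384.15 176.23] [380 175   8   5  13]
side wood [388.23 182.  ] [387 176   3  13  13]
side wood [226.37 325.4 ] [ 174  269  107  108 3249]
side wood [223.38 296.5 ] [221 295   6   4   8]
side wood [194. 378.] [192 377   5   3   6]
side wood [203.22 381.36] [197 378  12   7  50]
side wood [207.62 387.25] [206 386   4   4   8]
```

View pics/c1.png

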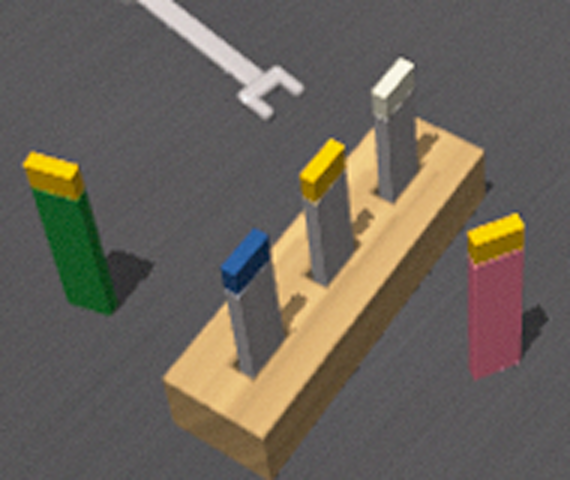

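View pics/c2.png

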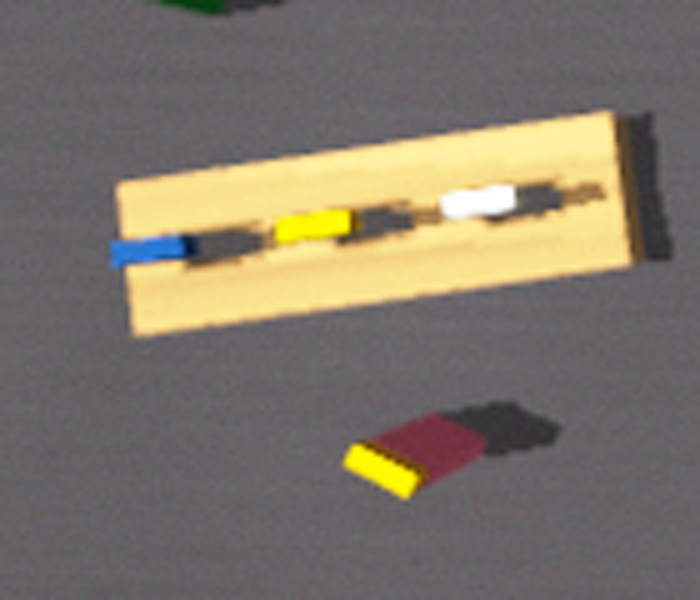

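View pics/c3.png

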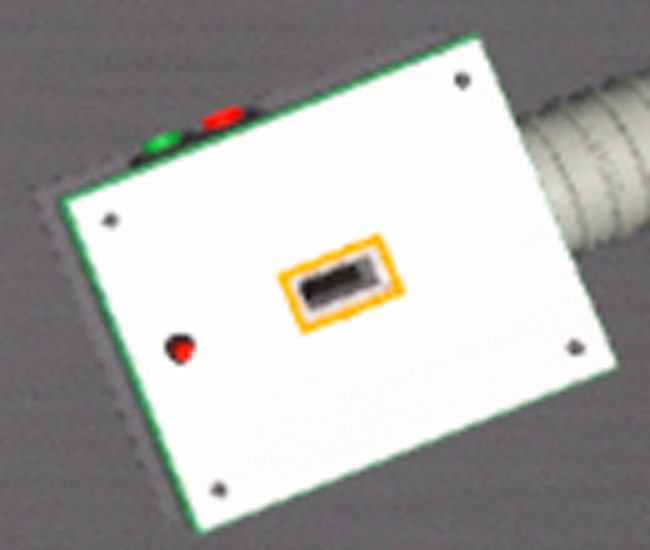

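Confirmed: the target is the middle one in the stand (crop 1 at 325,215), with a bare steel shaft. The green and pink ones stand loose on the bench. Next: poses.

Run:
```python
from h import *
st=np.array([[118,183],[612,112],[633,265],[133,337]])/5+[110,190]-0.4
P=np.array([plane('top',u,50) for u in st]);print('stand',P,P.mean(0),np.degrees(np.arctan2(*(P[0]-P[1]+P[3]-P[2])[[1,0]])))
mc=np.array([[65,203],[478,38],[615,367],[200,533]])/5+[310,195]-0.4
M=np.array([plane('top',u,90) for u in mc]);print('mach',M,M.mean(0),np.degrees(np.arctan2(*(M[0]-M[1]+M[3]-M[2])[[1,0]])),[np.linalg.norm(M[i]-M[i-1]) for i in range(4)])
fr=np.array([[278,272],[380,234],[405,294],[304,333]])/5+[310,195]-0.4
F=np.array([plane('top',u,90) for u in fr]);print('frame',F.mean(0),np.degrees(np.arctan2(*(F[0]-F[1]+F[3]-F[2])[[1,0]])))
print('frame side',plane('side',(381,183.2),90), 'pin',tri('top',(345.9,264.4),'side',(375,199)))
print('pin base/top plane',plane('top',(346,264.5),113))
T=cv2.imread('pics/top0.png');S=cv2.imread('pics/side0.png')
for ce,s,m in blobs(T,(22,150,120),(34,255,255)):
  if abs(ce[0]-172)<3:
    r=cv2.minAreaRect(np.argwhere(m)[:,::-1].astype(np.float32));print(r);bx=cv2.boxPoints(r)
    print('bar top',plane('top',r[0],145),[plane('top',u,145) for u in bx])
# side yellow top face centre: crop1 approx
print('side bartop',plane('side',(np.array([325,163])/3+[120,230]-.33),145))
```

```text
stand [[528.79 348.42  50.  ]
 [564.77 120.47  50.  ]
 [495.09 109.25  50.  ]
 [458.38 338.77  50.  ]] [511.76 229.23  50.  ] 99.02764607463459
mach [[ 515.35  -84.45   90.  ]
 [ 589.59 -262.4    90.  ]
 [ 448.98 -320.2    90.  ]
 [ 374.93 -143.6    90.  ]] [ 482.21 -202.66   90.  ] 112.69622493897329 [np.float64(152.36085811529526), np.float64(192.81811897889688), np.float64(152.02423217507916), np.float64(191.5008164653186)]
frame [ 482.72 -203.86   90.  ] 111.68772539801904
frame side [ 481.12 -199.69   90.  ] pin (array([ 454.68, -133.01,  108.23]), np.float64(0.14004377209736452))
pin base/top plane [ 454.77 -132.7   113.  ]
((172.3800048828125, 234.65997314453125), (5.656854629516602, 15.556349754333496), 81.8698959350586)
bar top [511.92 228.88 145.  ] [array([515.16, 245.91, 145.  ]), array([520.2, 213.9, 145. ]), array([508.68, 211.87, 145.  ]), array([503.63, 243.86, 145.  ])]
side bartop [507.98 231.7  145.  ]
```

```bash
cat >> h.py <<'E'
from scipy.linalg import logm
from scipy.spatial.transform import Rotation as Ro
def down(yaw):
    a=np.radians(yaw);x=np.array([np.cos(a),np.sin(a),0]);z=np.array([0,0,-1.]);return np.c_[x,np.cross(z,x),z]
def twist(p,yaw,N):
    s=robot.get_state();A=np.eye(4);A[:3,:3]=s['eef_rot'];A[:3,3]=s['tcp_pos'];U,_,V=np.linalg.svd(A[:3,:3]);A[:3,:3]=U@V
    B=np.eye(4);B[:3,:3]=down(yaw);B[:3,3]=p
    L=logm(np.linalg.inv(A)@B).real/N
    w=np.degrees([L[2,1],L[0,2],L[1,0]])
    x=A[:3,0]
    print('clock',s['clock'],'tcp',A[:3,3],'yaw',np.degrees(np.arctan2(x[1],x[0])),'toolz',A[:3,2],'f',s['ft_force'],'w',s['grip_width'])
    print('row x%d: shift cm'%N,np.round(L[:3,3]/10,3),'turn',np.round(w,2))
E
python3 - <<'E'
from h import *
twist([511.7,229.2,210],9.0,20)
E
```

```text
clock 0.15 tcp [ 227.43 -581.62  230.66] yaw -68.635223524384 toolz [-0.  0. -1.] f [-1.01  0.36  0.2 ] w 85.19718204371348
row x20: shift cm [-0.85 -4.57  0.1 ] turn [-0.    0.   -3.88]
```

Request:
{"op": "servo_tool", "data": {"commands": [[-0.85, -4.57, 0.1, 0, 0, -3.88, 6], [-0.85, -4.57, 0.1, 0, 0, -3.88, 6], [-0.85, -4.57, 0.1, 0, 0, -3.88, 6], [-0.85, -4.57, 0.1, 0, 0, -3.88, 6], [-0.85, -4.57, 0.1, 0, 0, -3.88, 6], [-0.85, -4.57, 0.1, 0, 0, -3.88, 6], [-0.85, -4.57, 0.1, 0, 0, -3.88, 6], [-0.85, -4.57, 0.1, 0, 0, -3.88, 6], [-0.85, -4.57, 0.1, 0, 0, -3.88, 6], [-0.85, -4.57, 0.1, 0, 0, -3.88, 6], [-0.85, -4.57, 0.1, 0, 0, -3.88, 6], [-0.85, -4.57, 0.1, 0, 0, -3.88, 6], [-0.85, -4.57, 0.1, 0, 0, -3.88, 6], [-0.85, -4.57, 0.1, 0, 0, -3.88, 6], [-0.85, -4.57, 0.1, 0, 0, -3.88, 6], [-0.85, -4.57, 0.1, 0, 0, -3.88, 6], [-0.85, -4.57, 0.1, 0, 0, -3.88, 6], [-0.85, -4.57, 0.1, 0, 0, -3.88, 6], [-0.85, -4.57, 0.1, 0, 0, -3.88, 6], [-0.85, -4.57, 0.1, 0, 0, -3.88, 6]]}}

```text
clock: 2.65
tcp_pos: [539.1, 221.1, 211.0]
eef_rot: [[0.987, 0.158, -0.0], [0.158, -0.987, -0.0], [-0.0, 0.0, -1.0]]
ft_force: [-0.1, 0.5, -0.0]
grip_width: 59.9
```

Request:
{"op": "servo_tool", "data": {"commands": [[0, 0, 0, 0, 0, 0, 6], [0, 0, 0, 0, 0, 0, 6]]}}

```text
clock: 2.9
tcp_pos: [539.4, 219.1, 210.9]
eef_rot: [[0.988, 0.155, -0.0], [0.155, -0.988, -0.001], [-0.001, 0.001, -1.0]]
ft_force: [1.2, -0.4, -0.9]
grip_width: 59.9
```

Run:
```python
from h import *
twist([511.7,229.2,210],9.0,1)
print(robot.get_state()['q'])
cv2.imwrite('pics/w1.png',robot.capture('wrist'))
```

```text
clock 2.9 tcp [539.43 219.06 210.92] yaw 8.937433950856876 toolz [-0. -0. -1.] f [ 1.21 -0.44 -0.92] w 59.92304816490358
row x1: shift cm [-2.58 -1.43  0.09] turn [ 0.08  0.03 -0.06]
[-11.06  39.38 -27.    98.04  22.82  48.18 -39.31]
```

View pics/w1.png

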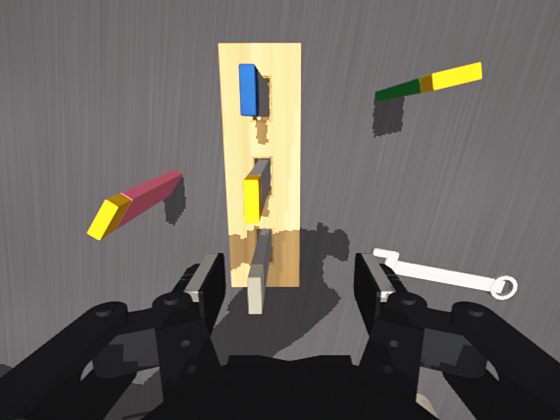

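The wrist view shows the yellow top at about (252,200) in the middle pocket, with blue at (247,90) and white at (256,290). I'll measure the target's top from this view.

```bash
cat >> h.py <<'E'
def wplane(uv,z,st=None):
    s=st or robot.get_state();c=robot.get_calibration('wrist');X=np.array(c['tool_from_camera'])
    d=s['eef_rot']@X[:3,:3]@np.linalg.solve(c['intrinsics'],[uv[0],uv[1],1.]);o=s['tcp_pos']+s['eef_rot']@X[:3,3]
    return o+d*(z-o[2])/d[2]
E
python3 - <<'E'
from h import *
I=cv2.imread('pics/w1.png')
for nm,lo,hi in(('yel',(22,150,100),(34,255,255)),('wood',(10,60,60),(24,150,255))):
  for ce,s,m in blobs(I,lo,hi,50): print(nm,ce,s)
cv2.imwrite('pics/w1c.png',cv2.resize(I[140:240,210:310],None,fx=6,fy=6,interpolation=cv2.INTER_CUBIC))
P=np.array([wplane(u,50) for u in [(219,43),(300.5,43),(299.5,287),(231.5,287)]]);print(P,P.mean(0),np.linalg.norm(P[0]-P[1]),np.linalg.norm(P[0]-P[3]))
E
```

```text
yel [456.53  75.74] [432  62  50  28 825]
yel [250.97 200.77] [243 180  17  43 639]
yel [102.22 219.46] [ 87 200  31  40 583]
wood [260.27 194.78] [ 218   42   83  246 6012]
[[460.55 337.24  50.  ]
 [528.86 347.84  50.  ]
 [565.4  120.35  50.  ]
 [495.5  109.39  50.  ]] [512.58 228.71  50.  ] 69.125198377334 230.50851229684173
```

View pics/w1c.png

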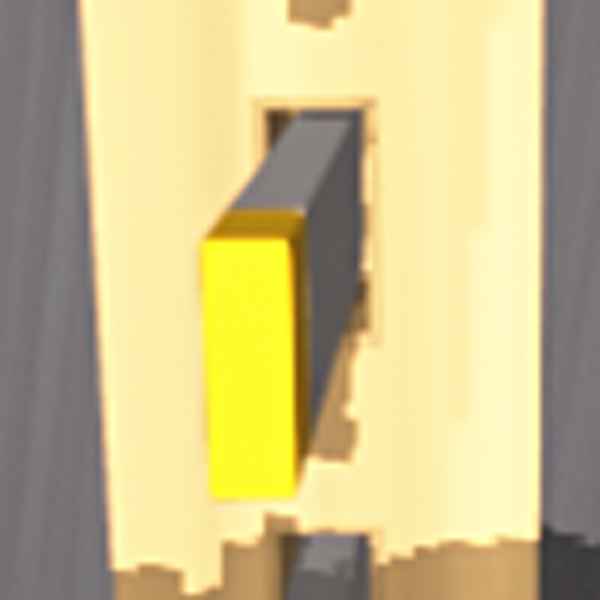

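Run:
```python
from h import *
st=robot.get_state()
C=np.array([(203,238),(292,238),(297,498),(210,498)])/6+[210,140]-.4
P=np.array([wplane(u,145) for u in C]);print(P,P.mean(0),np.degrees(np.arctan2(*(P[0]-P[3]+P[1]-P[2])[[1,0]])))
twist([512.2,229.3,210],9.0,1)
twist([512.2,229.3,88],9.0,1)
```

```text
[[505.53 243.48 145.  ]
 [515.05 244.97 145.  ]
 [519.4  215.73 145.  ]
 [509.74 214.22 145.  ]] [512.43 229.6  145.  ] 98.31511304824546
clock 2.95 tcp [539.77 218.19 210.93] yaw 8.845397302531433 toolz [-0. -0. -1.] f [-0.34 -0.15 -0.24] w 59.62991467549569
row x1: shift cm [-2.55 -1.53  0.09] turn [ 0.1   0.03 -0.15]
clock 2.95 tcp [539.77 218.19 210.93] yaw 8.845397302531433 toolz [-0. -0. -1.] f [-0.34 -0.15 -0.24] w 59.62991467549569
row x1: shift cm [-2.55 -1.54 12.29] turn [ 0.1   0.03 -0.15]
```

Request:
{"op": "servo_tool", "data": {"commands": [[-1.27, -0.77, 0, 0, 0, 0, 6], [-1.27, -0.77, 0, 0, 0, 0, 6], [0, 0, 0, 0, 0, 0, 6], [0, 0, 0, 0, 0, 0, 6]]}}

```text
clock: 3.45
tcp_pos: [512.1, 231.0, 211.4]
eef_rot: [[0.988, 0.156, 0.001], [0.156, -0.988, -0.0], [0.001, 0.0, -1.0]]
ft_force: [0.0, -0.5, 0.7]
grip_width: 60.0
```

Run:
```python
from h import *
twist([512.3,229.4,88],9.0,1)
```

```text
clock 3.45 tcp [512.13 230.98 211.45] yaw 8.960458486661272 toolz [ 0. -0. -1.] f [ 0.01 -0.47  0.66] w 60.01126380163573
row x1: shift cm [-0.01  0.16 12.35] turn [ 0.02 -0.04 -0.04]
```

Request:
{"op": "servo_tool", "data": {"commands": [[0, 0.1, 2.0, 0, 0, 0, 6], [0, 0, 2.5, 0, 0, 0, 6], [0, 0, 2.5, 0, 0, 0, 6], [0, 0, 2.5, 0, 0, 0, 6], [0, 0, 2.0, 0, 0, 0, 6], [0, 0, 0.8, 0, 0, 0, 6], [0, 0, 0, 0, 0, 0, 6], [0, 0, 0, 0, 0, 0, 6]]}}

```text
clock: 4.45
tcp_pos: [512.7, 230.4, 89.1]
eef_rot: [[0.988, 0.156, 0.001], [0.156, -0.988, 0.001], [0.001, -0.0, -1.0]]
ft_force: [0.5, -0.5, -0.7]
grip_width: 60.0
```

Request:
{"op": "servo_tool", "data": {"commands": [[0, 0, 0, 0, 0, 0, 0], [0, 0, 0, 0, 0, 0, 0], [0, 0, 0, 0, 0, 0, 0], [0, 0, 0, 0, 0, 0, 0], [0, 0, 0, 0, 0, 0, 0], [0, 0, 0, 0, 0, 0, 0], [0, 0, 0, 0, 0, 0, 0], [0, 0, 0, 0, 0, 0, 0]]}}

```text
clock: 5.45
tcp_pos: [512.1, 230.2, 88.7]
eef_rot: [[0.988, 0.156, 0.0], [0.156, -0.988, -0.0], [0.0, 0.0, -1.0]]
ft_force: [-0.8, -0.5, 5.3]
grip_width: 9.4
```

Run:
```python
from h import *
twist([512.3,229.4,88],9.0,1)
cv2.imwrite('pics/w2.png',robot.capture('wrist'))
```

```text
clock 5.45 tcp [512.1  230.17  88.66] yaw 8.966085408222105 toolz [ 0. -0. -1.] f [-0.76 -0.47  5.26] w 9.376172138629506
row x1: shift cm [0.01 0.08 0.07] turn [ 0.01 -0.02 -0.03]
```

View pics/w2.png

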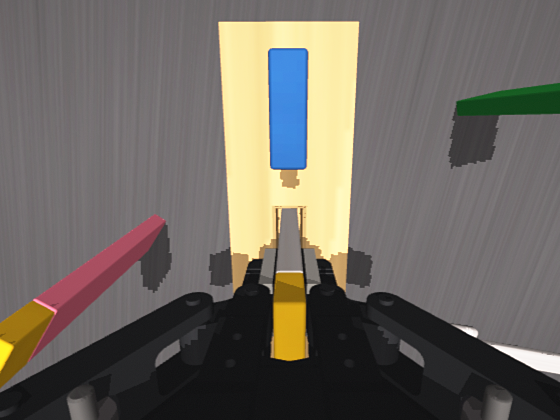

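The bar is gripped (opening 9.4 mm, yellow end between the fingers at 290,310). Now I'll lift it until its foot clears the neighbouring bars.

Request:
{"op": "servo_tool", "data": {"commands": [[0, 0, -0.5, 0, 0, 0, 0], [0, 0, -1.0, 0, 0, 0, 0], [0, 0, -1.5, 0, 0, 0, 0], [0, 0, -2.0, 0, 0, 0, 0], [0, 0, -2.0, 0, 0, 0, 0], [0, 0, -2.0, 0, 0, 0, 0], [0, 0, -2.0, 0, 0, 0, 0], [0, 0, -2.0, 0, 0, 0, 0], [0, 0, -1.5, 0, 0, 0, 0], [0, 0, -1.0, 0, 0, 0, 0], [0, 0, -0.5, 0, 0, 0, 0], [0, 0, 0, 0, 0, 0, 0], [0, 0, 0, 0, 0, 0, 0]]}}

```text
clock: 7.12
tcp_pos: [511.7, 229.8, 247.7]
eef_rot: [[0.988, 0.156, -0.001], [0.156, -0.988, -0.001], [-0.001, 0.001, -1.0]]
ft_force: [-0.7, 0.3, -3.8]
grip_width: 9.5
```

Run:
```python
from h import *
twist([482.3,-203,245],22.7,14)
cv2.imwrite('pics/w3.png',robot.capture('wrist'))
cv2.imwrite('pics/s3.png',robot.capture('side'))
```

```text
clock 7.125 tcp [511.73 229.85 247.68] yaw 8.966097595959107 toolz [-0. -0. -1.] f [-0.74  0.29 -3.79] w 9.512593915554223
row x14: shift cm [-1.05  2.92  0.02] turn [ 0.    0.01 -0.98]
```

View pics/s3.png

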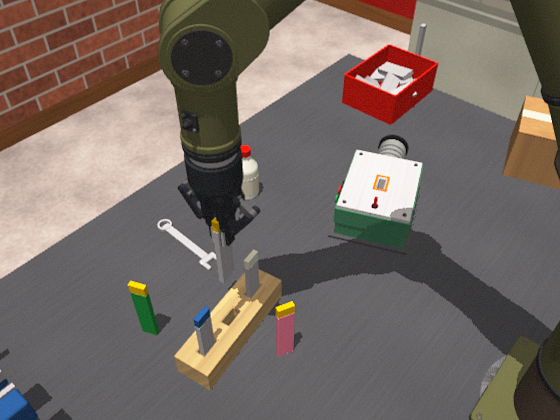

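View pics/w3.png

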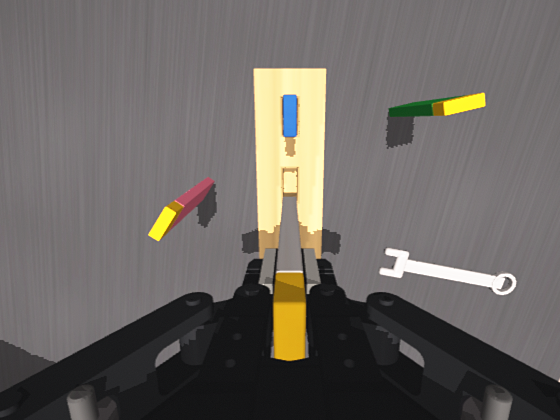

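The bar is out and upright, with its foot at about z 163, clear of the white bar. Next I'll carry it over to the window.

Request:
{"op": "servo_tool", "data": {"commands": [[-0.5, 1.46, 0, 0, 0, -0.49, 0], [-1.05, 2.92, 0, 0, 0, -0.98, 0], [-1.05, 2.92, 0, 0, 0, -0.98, 0], [-1.05, 2.92, 0, 0, 0, -0.98, 0], [-1.05, 2.92, 0, 0, 0, -0.98, 0], [-1.05, 2.92, 0, 0, 0, -0.98, 0], [-1.05, 2.92, 0, 0, 0, -0.98, 0], [-1.05, 2.92, 0, 0, 0, -0.98, 0], [-1.05, 2.92, 0, 0, 0, -0.98, 0], [-1.05, 2.92, 0, 0, 0, -0.98, 0], [-1.05, 2.92, 0, 0, 0, -0.98, 0], [-1.05, 2.92, 0, 0, 0, -0.98, 0], [-1.05, 2.92, 0, 0, 0, -0.98, 0], [-1.05, 2.92, 0, 0, 0, -0.98, 0], [-0.5, 1.46, 0, 0, 0, -0.49, 0], [0, 0, 0, 0, 0, 0, 0], [0, 0, 0, 0, 0, 0, 0]]}}

```text
clock: 9.35
tcp_pos: [479.1, -200.1, 248.4]
eef_rot: [[0.922, 0.387, 0.0], [0.387, -0.922, 0.001], [0.001, -0.001, -1.0]]
ft_force: [0.1, 2.0, -4.5]
grip_width: 9.3
```

Run:
```python
from h import *
twist([482.3,-203,210],22.7,1)
cv2.imwrite('pics/w4.png',robot.capture('wrist'))
cv2.imwrite('pics/s4.png',robot.capture('side'))
```

```text
clock 9.35 tcp [ 479.11 -200.14  248.41] yaw 22.793177946952294 toolz [ 0.  0. -1.] f [ 0.11  2.04 -4.5 ] w 9.306981080530282
row x1: shift cm [0.18 0.39 3.84] turn [-0.06 -0.03  0.09]
```

View pics/s4.png

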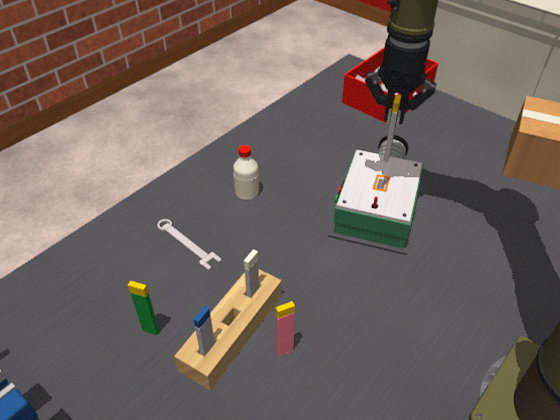

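View pics/w4.png

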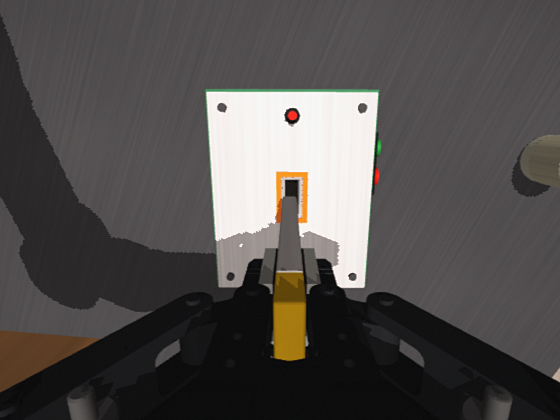

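The side view shows the bar upright in the gripper above the cover. In the wrist view the window is at (291,197) and the bar's foot at (290,200) partly hides it; the pin is at (292,116).

Run:
```python
from h import *
I=cv2.imread('pics/w4.png')
m=cv2.inRange(cv2.cvtColor(I,cv2.COLOR_BGR2HSV),(8,180,150),(22,255,255)); m[240:]=0;m[:150]=0
p=np.argwhere(m)[:,::-1];print(p.min(0),p.max(0))
for y in range(170,226,6): print(y,[ (q.min(),q.max()) for q in [p[p[:,1]==y][:,0]] if len(q)])
cv2.imwrite('pics/w4c.png',cv2.resize(I[160:270,240:340],None,fx=6,fy=5.4,interpolation=cv2.INTER_CUBIC))
st=robot.get_state()
P=np.array([wplane(u,90) for u in [(206.5,91),(379,91),(366,289),(219.5,288)]]);print('cover',P,P.mean(0),np.degrees(np.arctan2(*(P[0]-P[3]+P[1]-P[2])[[1,0]])))
F=np.array([wplane(u,90) for u in [(276.5,172),(307.5,172)]]);print('far frame corners',F,np.linalg.norm(F[0]-F[1]))
print('pin',wplane((292,116),115))
print(st['tcp_pos'])
```

```text
[277 172] [306 222]
170 []
176 [(np.int64(277), np.int64(306))]
182 [(np.int64(277), np.int64(306))]
188 [(np.int64(277), np.int64(306))]
194 [(np.int64(277), np.int64(306))]
200 [(np.int64(277), np.int64(306))]
206 [(np.int64(277), np.int64(306))]
212 [(np.int64(277), np.int64(306))]
218 [(np.int64(277), np.int64(305))]
224 []
cover [[ 376.84 -143.76   90.  ]
 [ 515.69  -85.33   90.  ]
 [ 591.22 -262.5    90.  ]
 [ 451.45 -320.2    90.  ]] [ 483.8  -202.95   90.  ] 113.0077742676602
far frame corners [[ 460.12 -185.91   90.  ]
 [ 486.75 -174.69   90.  ]] 28.895983002657808
pin [ 453.78 -134.38  115.  ]
[ 479.24 -200.17  248.46]
```

View pics/w4c.png

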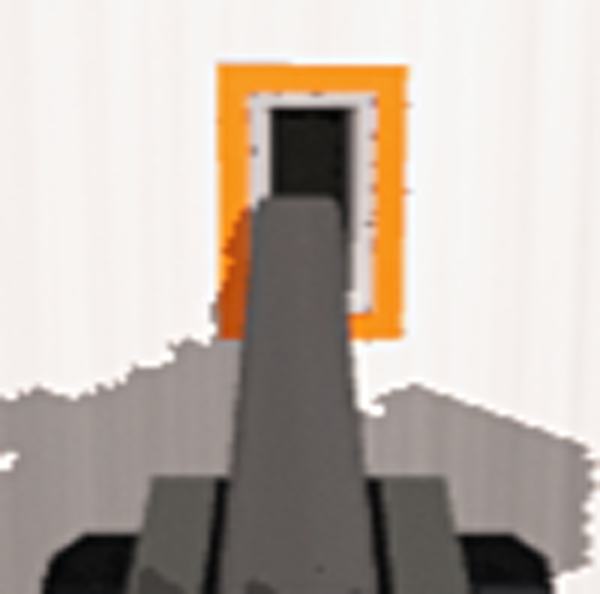

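Run:
```python
from h import *
st=robot.get_state()
F=np.array([wplane(u,90) for u in [(276.4,171.6),(307,171.6),(306.6,222.4),(276.7,222.4)]]);c=F.mean(0);print('frame',F,c)
R,t=np.array(st['eef_rot']),st['tcp_pos']
print('frame ctr in tool',R.T@(c-t))
print('cover ctr in tool',R.T@(np.array([483.8,-202.95,90])-t))
# foot: far edge at tool z=84; crop coordinates
for u in [(258/6+240-.4,196/5.4+160-.4),(340/6+240-.4,196/5.4+160-.4)]:
    print('foot corner tool',R.T@(wplane(u,t[2]-84)-t))
# at grip z=-0
```

```text
frame [[ 459.89 -185.6    90.  ]
 [ 486.17 -174.53   90.  ]
 [ 505.76 -220.19   90.  ]
 [ 478.95 -231.49   90.  ]] [ 482.69 -202.95   90.  ]
frame ctr in tool [  2.04   3.98 158.46]
cover ctr in tool [  3.06   4.41 158.46]
foot corner tool [ -4.92 -15.1   84.01]
foot corner tool [  4.86 -15.1   84.01]
```

Request:
{"op": "servo_tool", "data": {"commands": [[0.1, 0.2, 1.0, 0, 0, 0, 0], [0.12, 0.2, 1.5, 0, 0, 0, 0], [0, 0, 1.5, 0, 0, 0, 0], [0, 0, 1.5, 0, 0, 0, 0], [0, 0, 0.7, 0, 0, 0, 0], [0, 0, 0, 0, 0, 0, 0], [0, 0, 0, 0, 0, 0, 0]]}}

```text
clock: 10.32
tcp_pos: [483.1, -204.7, 186.7]
eef_rot: [[0.923, 0.386, 0.001], [0.386, -0.923, -0.0], [0.001, 0.001, -1.0]]
ft_force: [-0.5, 0.2, -4.2]
grip_width: 9.6
```

Run:
```python
from h import *
twist([482.7,-203,170],22.8,1)
I=robot.capture('wrist');cv2.imwrite('pics/w5.png',I)
cv2.imwrite('pics/w5c.png',cv2.resize(I[130:270,230:350],None,fx=4,fy=4,interpolation=cv2.INTER_CUBIC))
J=robot.capture('side')
cv2.imwrite('pics/s5c.png',cv2.resize(J[60:250,300:460],None,fx=3,fy=3,interpolation=cv2.INTER_CUBIC))
```

```text
clock 10.325 tcp [ 483.1  -204.71  186.7 ] yaw 22.682011108293846 toolz [ 0. -0. -1.] f [-0.53  0.18 -4.18] w 9.586566145533864
row x1: shift cm [ 0.03 -0.17  1.67] turn [ 0.04 -0.05 -0.12]
```

View pics/w5c.png

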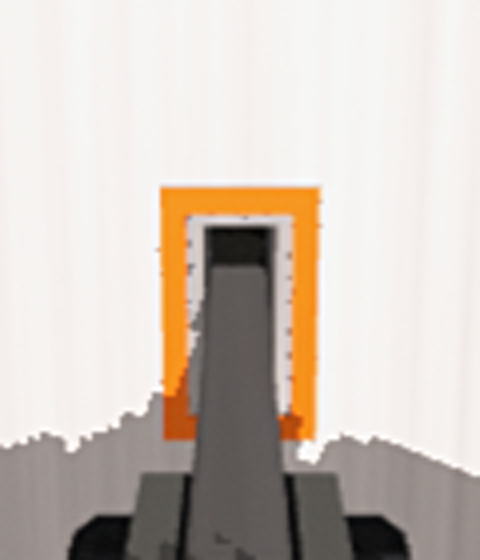

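View pics/s5c.png

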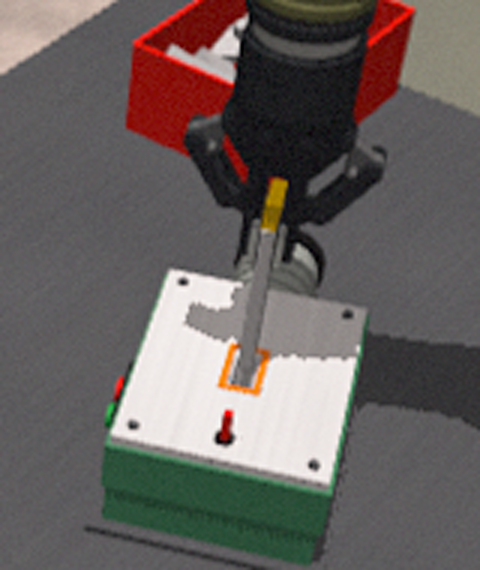

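Run:
```python
from h import *
st=robot.get_state();R,t=np.array(st['eef_rot']),st['tcp_pos'];print(t)
f=lambda a:np.array(a)/4+[230,130]-.4
F=np.array([wplane(f(u),90) for u in [(160,187),(320,187),(316,440),(164.5,440)]]);c=F.mean(0);print(c,'tool',(F-t)@R,R.T@(c-t))
W=np.array([wplane(f(u),90) for u in [(185,214),(294,214)]]);print('chamfer outer',(W-t)@R)
W=np.array([wplane(f(u),87) for u in [(205,227),(274,227)]]);print('inner',(W-t)@R)
for u in [(209,265),(268,265)]: print('foot',R.T@(wplane(f(u),t[2]-84)-t))
```

```text
[ 483.06 -204.8   186.84]
[ 482.53 -203.01   90.  ] tool [[-14.8  -27.01  96.8 ]
 [ 14.95 -27.02  96.83]
 [ 15.01  23.14  96.87]
 [-14.73  23.14  96.85]] [ 0.11 -1.94 96.84]
chamfer outer [[-10.2  -21.92  96.81]
 [ 10.18 -21.92  96.83]]
inner [[ -6.57 -18.83  99.82]
 [  6.53 -18.83  99.83]]
foot [ -5.46 -15.14  83.98]
foot [  5.09 -15.14  83.99]
```

Request:
{"op": "servo_tool", "data": {"commands": [[0.02, -0.18, 0, 0, 0, 0, 0], [0, 0, 0, 0, 0, 0, 0], [0, 0, 0.6, 0, 0, 0, 0], [0, 0, 0.6, 0, 0, 0, 0], [0, 0, 0.6, 0, 0, 0, 0], [0, 0, 0, 0, 0, 0, 0]]}}

```text
clock: 11.18
tcp_pos: [481.7, -202.9, 167.6]
eef_rot: [[0.923, 0.386, -0.001], [0.386, -0.923, 0.0], [-0.001, -0.001, -1.0]]
ft_force: [0.2, 0.4, -3.8]
grip_width: 9.0
```

Run:
```python
from h import *
twist([482.5,-203,140],22.8,1)
I=robot.capture('wrist')
cv2.imwrite('pics/w6c.png',cv2.resize(I[130:270,230:350],None,fx=4,fy=4,interpolation=cv2.INTER_CUBIC))
```

```text
clock 11.175 tcp [ 481.68 -202.85  167.59] yaw 22.687292695638785 toolz [-0.  0. -1.] f [ 0.2   0.38 -3.78] w 9.02919392381228
row x1: shift cm [0.07 0.05 2.76] turn [-0.05  0.06 -0.11]
```

View pics/w6c.png

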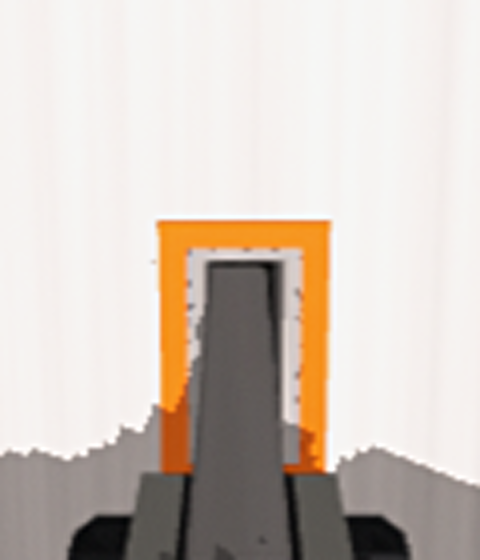

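Run:
```python
from h import *
st=robot.get_state();R,t=np.array(st['eef_rot']),st['tcp_pos'];print(t)
f=lambda a:np.array(a)/4+[230,130]-.4
F=np.array([wplane(f(u),90) for u in [(157,220),(331,220),(326,472),(161,472)]]);print((F-t)@R,((F-t)@R).mean(0))
W=np.array([wplane(f(u),87) for u in [(205,260),(284,260)]]);print('inner',(W-t)@R)
for u in [(208,266),(271,266)]: print('foot',R.T@(wplane(f(u),t[2]-84)-t))
```

```text
[ 482.01 -202.85  167.97]
[[-14.23 -24.51  77.99]
 [ 15.78 -24.52  77.98]
 [ 15.76  22.12  77.96]
 [-14.29  22.15  77.97]] [ 0.75 -1.19 77.97]
inner [[ -6.08 -16.75  80.98]
 [  7.84 -16.75  80.98]]
foot [ -5.64 -14.95  84.01]
foot [  5.63 -14.95  84.  ]
```

Request:
{"op": "servo_tool", "data": {"commands": [[0.08, 0.03, 0, 0, 0, 0, 0], [0, 0, 0.6, 0, 0, 0, 0], [0, 0, 0.6, 0, 0, 0, 0], [0, 0, 0.6, 0, 0, 0, 0], [0, 0, 0.6, 0, 0, 0, 0], [0, 0, 0.5, 0, 0, 0, 0], [0, 0, 0, 0, 0, 0, 0]]}}

```text
clock: 12.1
tcp_pos: [482.7, -202.8, 138.9]
eef_rot: [[0.923, 0.386, -0.001], [0.386, -0.923, 0.0], [-0.001, -0.0, -1.0]]
ft_force: [0.7, -0.2, -4.5]
grip_width: 8.9
```

Run:
```python
from h import *
twist([482.7,-203,124],22.8,1)
```

```text
clock 12.1 tcp [ 482.7  -202.83  138.85] yaw 22.688929042985894 toolz [-0.  0. -1.] f [ 0.73 -0.2  -4.49] w 8.896952369178011
row x1: shift cm [-0.01  0.02  1.49] turn [-0.03  0.04 -0.11]
```

Free fit with no side force, and the foot is about 35 mm down. Now I'll press in small steps.

Request:
{"op": "servo_tool", "data": {"commands": [[0, 0, 0.3, 0, 0, 0, 0], [0, 0, 0.3, 0, 0, 0, 0], [0, 0, 0.3, 0, 0, 0, 0], [0, 0, 0.2, 0, 0, 0, 0], [0, 0, 0.2, 0, 0, 0, 0], [0, 0, 0.2, 0, 0, 0, 0], [0, 0, 0, 0, 0, 0, 0], [0, 0, 0, 0, 0, 0, 0]]}}

```text
clock: 13.1
tcp_pos: [483.2, -202.9, 124.4]
eef_rot: [[0.923, 0.386, 0.001], [0.386, -0.923, -0.0], [0.0, 0.0, -1.0]]
ft_force: [0.6, 0.1, 3.1]
grip_width: 9.1
```

Run:
```python
from h import *
twist([482.7,-203,124],22.8,1)
I=robot.capture('wrist');J=robot.capture('side')
cv2.imwrite('pics/w7.png',I)
cv2.imwrite('pics/s7c.png',cv2.resize(J[60:250,300:460],None,fx=3,fy=3,interpolation=cv2.INTER_CUBIC))
for ce,s,m in blobs(J,(0,170,80),(6,255,255),6):print(ce,s)
```

```text
clock 13.1 tcp [ 483.25 -202.94  124.44] yaw 22.68182932570217 toolz [ 0. -0. -1.] f [0.57 0.1  3.1 ] w 9.115232502367263
row x1: shift cm [-0.05 -0.02  0.04] turn [ 0.02 -0.03 -0.12]
[376.7    2.68] [357   0  34   9 164]
[361.72  85.18] [ 342   48   42   68 1372]
[426.51  78.09] [416  58  22  45 478]
[244.2  150.56] [239 145  12  12 120]
[339.17 189.17] [338 186   3   7  12]
[374.53 203.35] [373 200   4   7  17]
```

View pics/s7c.png

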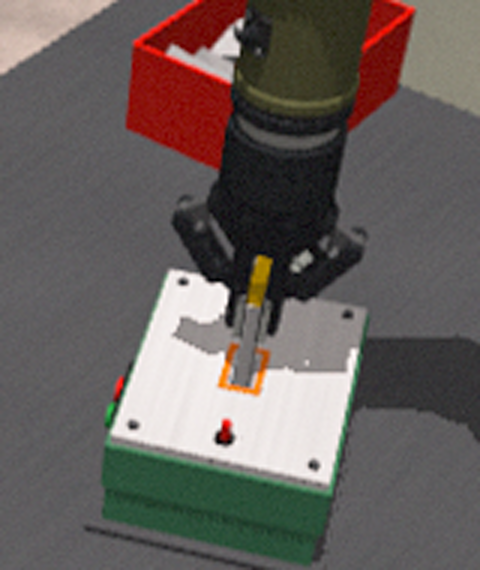

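View pics/w7.png

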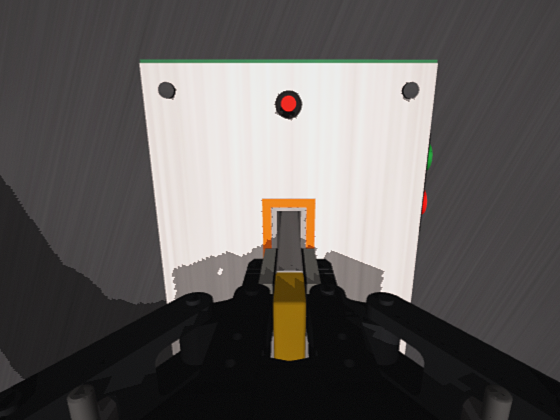

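Request:
{"op": "servo_tool", "data": {"commands": [[0, 0, 0, 0, 0, 0, 0], [0, 0, 0, 0, 0, 0, 0], [0, 0, 0, 0, 0, 0, 0], [0, 0, 0, 0, 0, 0, 0], [0, 0, 0, 0, 0, 0, 0], [0, 0, 0, 0, 0, 0, 0]]}}

```text
clock: 13.95
tcp_pos: [483.2, -203.0, 124.3]
eef_rot: [[0.923, 0.386, 0.0], [0.386, -0.923, -0.0], [0.0, 0.0, -1.0]]
ft_force: [0.0, -1.1, 3.9]
grip_width: 9.4
```

Run:
```python
from h import *
s=robot.get_state();print(s['tcp_pos'],s['ft_force'],s['grip_width'])
R,t=s['eef_rot'],s['tcp_pos']
I=robot.capture('wrist');J=robot.capture('side')
print('pin side',[ (c,b) for c,b,m in blobs(J,(0,170,80),(6,255,255),6) if b[0]==373])
c=[c for c,b,m in blobs(I,(0,170,80),(6,255,255),30) if abs(c[0]-288)<20];print(c)
# height where wrist ray comes nearest the known pin axis (window + 75 along y)
a=np.radians(112.8);px=np.array([482.7,-203])+75*np.array([np.cos(a),np.sin(a)])
for z in (95,100,105,110,115):print(z,wplane(c[0],z,s)[:2]-px)
```

```text
[ 483.17 -202.96  124.34] [ 0.02 -1.13  3.89] 9.439633098317861
pin side [(array([374.5 , 203.07]), array([373, 200,   4,   7,  14], dtype=int32))]
[array([288.05, 103.26])]
95 [-0.3   0.53]
100 [-0.19  0.34]
105 [-0.09  0.14]
110 [ 0.02 -0.05]
115 [ 0.12 -0.24]
```

Run:
```python
from rig import robot
print(robot.close_job())
```

```text
the job is handed in; nothing more can be done
None
```

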